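# Back a microtome's feed off one notch

### The job

Draw the microtome's specimen back from the knife by exactly one notch of its feed ratchet, working with the fingertips only and gripping nothing: lift the pawl out of the ratchet by pushing its red-knobbed lever over to the left until it stays up by itself, then push the six-armed handwheel backward one notch (its top to the left, until the arm leaning right stands upright). Last, push the raised pawl over to the right again so that it drops fully home in the next notch. Do not force the wheel or the pawl, and leave the things around the machine where they are.

Things in the scene. Friction and masses are not known exactly. Their poses are not given: they have to be found in the camera images.
- microtome: small off-white bench microtome, immovable, 170 mm deep (x), 235 mm wide (y); origin on the table under its feed box; own -x is the front (handwheel) side toward the robot, +y 'left', -y 'right', z up. Feed box, slide with specimen and knife holder stand behind x = -26 mm: box and slideway up to 131 mm high, pawl plate 166 mm, specimen clamp and red knife guard 187 mm.
- shaft_front (a point): point on the shaft (along the machine's x), in the plane of the handwheel's arms, fixed to the machine at (-86, 0, 108) mm of its frame. The handwheel has six steel arms 9 mm thick, 60 degrees apart, ending in black balls 19 mm across, 70 mm from the shaft; lowest 28 mm, highest 188 mm above the table.
- ratchet_top (a point): top of the steel ratchet wheel, fixed to the machine at (-40, 0, 152) mm: 88 mm across, 12 mm thick, 12 teeth 8 mm deep, on the handwheel's shaft 46 mm behind its arms. With the pawl in, the top can be turned right (forward, feeding toward the knife) but not left (backward).
- spoke_ball (a point): centre of the black ball of the handwheel arm that leans 30 degrees right of upright at the start, 70 mm from the shaft; turns with the wheel. One notch backward brings this arm upright. Pushing it left 50 mm from the shaft takes 2 to 4 N.
- feed_wheel (a joint): angle of handwheel and ratchet, rad: -0.04 to 0.04 at the start, falls as it turns backward (top to the left). One notch is 0.524. Stays where left (friction 0.12 N m). Pawl out: free from -1.75 to 0.70. Pawl let down at -0.56 to -0.43 falls home in the next notch; a little farther back it catches on a tooth's tip. Pawl in: stops hard when pushed back, at -0.08 at first, at -0.60 in the next notch.
- pawl_pivot (a point): pivot of the brass pawl, in the ratchet's plane, fixed to the machine at (-40, 50, 155) mm; its axis lies along the machine's x. The pawl is an L: lever and beak arm at right angles. A fingertip inside the L, its end 20 to 30 mm above the pivot, can push the lever left or the raised arm right.
- lever_knob (a point): centre of the red ball, 16 mm across, on the pawl's thumb lever (7 mm rod, 42 mm from the pivot), straight above the pivot while the pawl is in
- pawl_beak (a point): nose of the pawl's arm: 46 mm to the right of and 7 mm below the pivot while the pawl is in; arm 10 mm wide, 8 to 12 mm thick, its top up to 11 mm above the pivot
- pawl (a joint): angle of the pawl, rad: -0.03 to 0.03 with its beak home, 0.1 or more on a tooth's tip; grows as the lever goes left and the beak lifts; 1.66 thrown out on its rest pin, arm nearly upright and lever level to the left. It balances at 0.65 to 0.85: beyond that it falls out and stays out by its own weight, below it falls back onto the wheel. Well under 1 N moves it.
- petri_dish: clear plastic dish with lid, 63 mm across, 15 mm high, origin under its centre; a bystander
- tweezers: steel tweezers, 13 x 122 x 9 mm, lying, origin under the middle; a bystander
- dropper_bottle: brown dropper bottle with black bulb, 34 mm across, 102 mm tall, origin under its centre; a bystander
- tissue_pack: small white and blue carton of lens tissue, 60 x 106 x 28 mm, origin under its centre; a bystander

How it is judged:
On the way, in this order (a step that is already met when the one before it is completed fails the run):
1. the pawl is thrown out and stays up, the wheel still in its starting notch (value of joint pawl above 1.2 rad and value of joint feed_wheel between -0.1 and 0.3 rad), for 0.2 s.
2. with the pawl out, the wheel is turned backward (value of joint pawl above 0.9 rad and value of joint feed_wheel below -0.25 rad), for 0.2 s.
At the end, for the whole second after the job is handed in: The wheel rests one notch back (feed_wheel between -0.64 and -0.40 rad) with the pawl home in that notch (pawl below 0.06 rad), both still, and no bystander moved more than 20 mm (value of joint feed_wheel between -0.64 and -0.4 rad and value of joint pawl below 0.06 rad and velocity of joint feed_wheel between -0.1 and 0.1 rad/s and velocity of joint pawl between -0.2 and 0.2 rad/s and distance of each of petri_dish, tweezers, dropper_bottle, tissue_pack from where it was at the start of the episode below 0.02 m); the robot touches nothing.
It fails at once if the wheel or the pawl is gripped or forced (more than 35 N from the fingers) (contact force between the fingers and feed_wheel above 35 N or contact force between the fingers and pawl above 35 N).
It fails at once if a bystander is pushed away, lifted or tipped over (distance of any of petri_dish, tweezers, dropper_bottle, tissue_pack from where it was at the start of the episode above 0.03 m or angle between dropper_bottle's own z axis and vertical above 0.6 rad).
It also fails if it takes over 72 s, if anything falls off the work surface, if the arm or the gripper's body presses on something with over 40 N, if the wrist force passes 120 N, or if a joint passes its speed limit or range.

### The arm

A 6-joint arm with a two-finger parallel gripper is mounted at the origin on a cart in front of the work surface, level with it; the furniture and walls round the work are solid. World frame = base frame: x ahead of the robot, y to its left, z up, the work surface at z = 0. Lengths are in m, angles in rad, forces in N, time in s.
With the tool pointing down it reaches from about 0.25 to 0.725 m from the base axis. Payload 4 kg.
Tool frame: the origin (TCP) lies on the centre line of the jaws, within the pads' length; the fingertips stand tip_reach ahead of it and the grasp point (between the pads) lies 5 mm behind it (tip_reach is the distance from the TCP to the fingertips, in m); z points along the fingers, y is the direction in which the jaws open and shut (so a half turn about z gives the same grasp; the last joint's range is limited). The gripper opens to 85 mm and grips with 20 to 120 N. Pads are 22 mm wide; open, the fingers measure 114 mm over their backs; the gripper's body (76 mm by 85 mm) begins 54 mm behind the grasp point. The pads swing forward as they close: fully open they stand 13 mm farther back than shut.
Start: joints at [0, 0.241, 0.005, 1.335, 0, 1.571], TCP at [0.5, -0, 0.245] pointing down, gripper open.
Joint ranges: [-2.72, 2.72], [-1.05, 1.87], [-1.09, 1.28], [-1.99, 2.15], [-1.42, 1.44], [-3.14, 3.14]. Speed limits (rad/s): [2.79, 2.79, 3.14, 3.14, 3.14, 3.14].

### API

Orientations are given as a unit quaternion [x, y, z, w].
In Python, from workcell import * gives the robot as it stands.
- The arm moves only by the tool arm_command, never from a script. Its arguments are lists of equal length, an entry for each row: "translation": the shift along the tool's x, y, z in cm, a list of three; "turn": the turn about the tool's z in rad; "hand": the closure, from 0 (fully open) to 1 (shut). In form: {"translation": [[x, y, z], ...], "turn": [turn, ...], "hand": [hand, ...]}. A call has 1 to 5 rows; each row is the pose to reach, as a shift and turn from the pose commanded when the call began, along the tool's axes at that moment; what a row does not reach only later rows make up. A row lasts 1/12 s, in which the tool goes at most 41.7 mm and 7.16 degrees, less where a joint would pass 70% of its speed; a pose out of reach is approached as far as the arm can. A call with a gripper value outside its range is refused whole. The fingers move at their own pace and stop on an object; the grip force is fixed at half the most. Time passes only in rows, so rows that repeat a pose let the fingers close. It gives the time, the measured TCP pose, the force and the opening at its end, in the units of the state.
- get_obs(): the state, without advancing time (a new reading comes with each control period).
- camera(name): name is "scene" or "side" or "wrist"; returns (picture, depth): 420x560x3 uint8, red, green, blue; 420x560 float32, m along the optical axis (not along the pixel's ray), 0 where there is no reading.
- camera_info(name): a dict with "mtx" (3x3 intrinsics, pixels), "world_to_cam" (4x4, takes a point from world to camera coordinates). Camera axes: x right, y down, z forward; pixel columns grow to the right and rows downward; lengths in m; the calibration is good to about 2 mm. A picture is of the moment at which its call begins: read the wrist's pose just before it. camera_info takes no time and is no camera call; for the wrist camera it gives the pose at the moment of the call.
- job_done(): hands the job in, once; it reports no verdict.
Trained networks look in the newest picture that a camera, given by its name, has taken for a name from the list of things; names that differ only in an ending like _2 or _b are one class to them, and where a whole thing is asked for, a point or a joint stands for the part that bears it (a point fixed in the world has none). Each returns a list of dicts, best first, with "conf" (0 to 1); they miss things now and then, are a little off and sometimes report something else, mostly with a low value. They report only what shows in the picture. A call takes as long as a camera call.
- search_frame(camera, name): "location" ([row, column] in pixels, amid what is visible of it).
- spot_point(camera, name): "location" ([row, column] in pixels: a listed point, or the origin of a listed thing).
The state is a dict: "clock": time; "joint_pos": joint angles; "joint_vel": joint speeds; "tau": joint torques, N m; "eef_pos": TCP position; "tool_rot": TCP orientation; "ft_force": force on the tool from outside, world axes, zero at the start; "ft_torque": the same for the moment, N m; "grip_width": finger opening in m.
Only numpy, scipy, OpenCV 4.12 (cv2) and the standard library are available. Lean on these libraries where they do the work, as an engineer would, in place of code of your own. Each camera call takes 0.05 s, during which the arm holds its last target. There are 200 camera calls.

## Working session

There is one attempt and no reset: what is moved stays moved. The work goes in short steps, Python scripts to look and compute and a tool call to move; the robot and the scene stay as the last step left them, time stands still between calls to the robot, and variables do not carry over. Pictures are saved under pics/ and viewed, about 8 in all and at most 12, crops included, and the job is handed in when it is done.

Besides the shell and the picture viewer there is one more tool, called after ">>>" as name(argument=value, ...), one argument or row to a line, values as JSON. arm_command: Moves the arm, as the interface text tells. Its arguments: {"type":"object","properties":{"translation":{"type":"array","items":{"type":"array","items":{"type":"number"}}},"turn":{"type":"array","items":{"type":"number"}},"hand":{"type":"array","items":{"type":"number"}}},"required":["translation","turn","hand"]}

```bash
mkdir -p pics; cat > h.py <<'E'
from workcell import *
import numpy as np, cv2
def pix2w(cam,rc,depth,d=None):
    ci=camera_info(cam);K=np.array(ci["mtx"]);T=np.linalg.inv(np.array(ci["world_to_cam"]))
    r,c=rc
    if d is None:
        p=depth[max(0,int(r)-2):int(r)+3,max(0,int(c)-2):int(c)+3];p=p[p>0];d=np.median(p) if p.size else 0
    v=np.linalg.inv(K)@[c,r,1]*d
    return (T@[*v,1])[:3]
def ray(cam,rc):
    ci=camera_info(cam);K=np.array(ci["mtx"]);T=np.linalg.inv(np.array(ci["world_to_cam"]))
    v=T[:3,:3]@np.linalg.inv(K)@[rc[1],rc[0],1];return T[:3,3],v/np.linalg.norm(v)
def proj(cam,p):
    ci=camera_info(cam);q=np.array(ci["world_to_cam"])@[*p,1];u=np.array(ci["mtx"])@q[:3];return u[1]/u[2],u[0]/u[2]
E
python3 - <<'E'
from h import *
o=get_obs();print(o)
out=[]
for c in("scene","side"):
    im,d=camera(c);cv2.imwrite(f"pics/{c}0.png",im[:,:,::-1])
    print(c,np.linalg.inv(np.array(camera_info(c)["world_to_cam"])).round(3).tolist())
    for n in("microtome","shaft_front","ratchet_top","spoke_ball","pawl_pivot","lever_knob","pawl_beak","petri_dish","tweezers","dropper_bottle","tissue_pack"):
        for r in spot_point(c,n)[:1]:
            print(n,round(r["conf"],2),np.round(r["location"]),pix2w(c,r["location"],d).round(3))
E
```

```text
{'clock': 0.0, 'joint_pos': array([-1.04704799e-05,  2.41425388e-01,  3.74345088e-03,  1.33518777e+00,
        1.11414867e-05,  1.57078074e+00]), 'joint_vel': array([ 0.00049882,  0.00043255, -0.00103885, -0.00288   , -0.0011908 ,
       -0.00070283]), 'tau': array([ 5.50268451e-04, -3.72315860e+01,  2.52406776e+01,  1.67737965e-02,
        2.29149265e-05,  1.14679995e-05]), 'eef_pos': array([ 4.99410814e-01, -2.00361049e-06,  2.44414055e-01]), 'tool_rot': array([ 0.70710459,  0.70710821, -0.0007291 , -0.000737  ]), 'ft_force': array([-0.05796303, -0.67008702,  0.37739523]), 'ft_torque': array([-0.00636175, -0.00994381,  0.01646999]), 'grip_width': 0.08581701579699724}
scene [[0.851, -0.227, 0.473, 0.204], [-0.524, -0.395, 0.754, -0.626], [0.015, -0.89, -0.455, 0.539], [0.0, 0.0, 0.0, 1.0]]
shaft_front 0.8 [279. 254.] [ 0.47  -0.134  0.113]
ratchet_top 0.82 [245. 277.] [ 0.526 -0.113  0.151]
spoke_ball 0.88 [257. 269.] [ 0.48  -0.164  0.172]
pawl_pivot 0.98 [234. 260.] [ 0.515 -0.074  0.156]
lever_knob 0.55 [211. 262.] [ 0.519 -0.074  0.2  ]
pawl_beak 0.64 [246. 275.] [ 0.522 -0.113 
[... 193 characters left out ...]
52  -0.084  0.13 ]
side [[0.977, -0.135, 0.167, 0.425], [-0.215, -0.663, 0.717, -0.826], [0.014, -0.736, -0.677, 0.914], [0.0, 0.0, 0.0, 1.0]]
microtome 0.69 [290. 266.] [ 0.555 -0.171  0.083]
shaft_front 0.59 [266. 223.] [ 0.476 -0.131  0.13 ]
ratchet_top 0.76 [250. 245.] [ 0.522 -0.115  0.15 ]
spoke_ball 0.91 [262. 230.] [ 0.488 -0.163  0.173]
pawl_pivot 0.93 [232. 237.] [ 0.514 -0.073  0.158]
lever_knob 0.68 [215. 238.] [ 0.518 -0.067  0.201]
pawl_beak 0.76 [245. 246.] [ 0.527 -0.108  0.156]
petri_dish 0.56 [248. 211.] [0.464 0.029 0.016]
tweezers 0.58 [375. 268.] [ 0.529 -0.309  0.003]
dropper_bottle 0.59 [358. 316.] [ 0.625 -0.306  0.025]
tissue_pack 0.58 [225. 268.] [0.606 0.066 0.029]
```

```bash
python3 - <<'E'
import cv2,numpy as np
a=cv2.imread("pics/scene0.png");b=cv2.imread("pics/side0.png")
a=cv2.resize(a[150:400,130:430],None,fx=1.33,fy=1.33*1.2*1.0);b=cv2.resize(b[150:400,130:430],None,fx=1.33,fy=1.33*1.2)
cv2.imwrite("pics/m0.png",np.hstack([a,b]))
from h import *
# triangulate
L={"shaft":((279,254),(266,223)),"spoke":((257,269),(262,230)),"pivot":((234,260),(232,237)),"knob":((211,262),(215,238)),"beak":((246,275),(245,246)),"rtop":((245,277),(250,245))}
for n,(p,q) in L.items():
    o1,v1=ray("scene",p);o2,v2=ray("side",q)
    A=np.stack([v1,-v2],1);t=np.linalg.lstsq(A,o2-o1,rcond=None)[0]
    P,Q=o1+t[0]*v1,o2+t[1]*v2;print(n,((P+Q)/2).round(4),round(np.linalg.norm(P-Q),4))
E
```

```text
shaft [ 0.4794 -0.1085  0.0976] 0.0096
spoke [ 0.4882 -0.1507  0.1608] 0.0006
pivot [ 0.5152 -0.0707  0.1553] 0.0035
knob [ 0.5194 -0.07    0.2007] 0.0043
beak [ 0.5289 -0.0989  0.1421] 0.0053
rtop [ 0.5219 -0.1208  0.1558] 0.0011
```

View pics/m0.png

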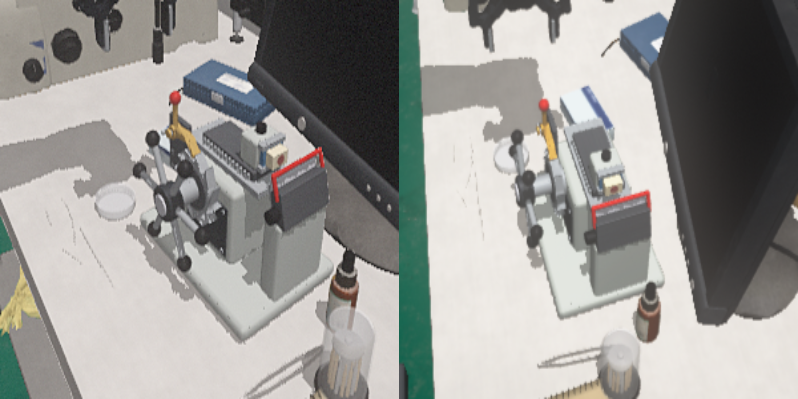

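The pictures show the machine yawed slightly, with a red knob at (262,211), the handwheel near (254,279) in the scene view, and a monitor to the right. Next I'll take a wrist view for accuracy.

>>> arm_command(
  translation=[
    [-2,-2,-2],
    [-5,-4,-4],
    [-8,-4,-4],
    [-8,-4,-4],
    [-8,-4,-4],
  ],
  turn=[-0.1,-0.2,-0.2,-0.2,-0.2],
  hand=[1,1,1,1,1],
)

```text
clock: 1.62
eef_pos: [0.46, -0.0811, 0.2857]
tool_rot: [0.634, 0.773, 0.0, 0.0]
ft_force: [1.0, 0.3, -0.3]
grip_width: 0.0256
```

```bash
python3 - <<'E'
from h import *
import workcell
print([n for n in dir(workcell) if n[0]!='_'], getattr(workcell,'tip_reach',None))
o=get_obs();print(o["eef_pos"],o["tool_rot"],o["grip_width"])
im,d=camera("wrist");cv2.imwrite("pics/w1.png",im[:,:,::-1]);np.save("w1.npy",d)
print(np.linalg.inv(np.array(camera_info("wrist")["world_to_cam"])).round(3).tolist())
for n in("shaft_front","ratchet_top","spoke_ball","pawl_pivot","lever_knob","pawl_beak"):
    for r in spot_point("wrist",n)[:1]:
        print(n,round(r["conf"],2),np.round(r["location"]),pix2w("wrist",r["location"],d).round(4))
E
```

```text
['Unreachable', 'camera', 'camera_info', 'get_obs', 'job_done', 'search_frame', 'spot_point', 'tip_reach'] 0.014
[ 0.45998884 -0.08112604  0.28568863] [6.34249107e-01 7.73128540e-01 3.99188978e-04 4.15089151e-04] 0.025645019184072977
[[0.98, 0.188, 0.057, 0.445], [0.197, -0.937, -0.287, -0.007], [-0.0, 0.293, -0.956, 0.413], [0.0, 0.0, 0.0, 1.0]]
shaft_front 0.6 [230. 295.] [ 0.4771 -0.1085  0.1349]
ratchet_top 0.6 [257. 356.] [ 0.5282 -0.1173  0.1438]
spoke_ball 0.74 [302. 298.] [ 0.4867 -0.1487  0.1731]
pawl_pivot 0.64 [196. 366.] [ 0.5173 -0.0631  0.1618]
lever_knob 0.69 [215. 380.] [ 0.5174 -0.0635  0.2025]
pawl_beak 0.56 [249. 353.] [ 0.5213 -0.1074  0.1541]
```

View pics/w1.png

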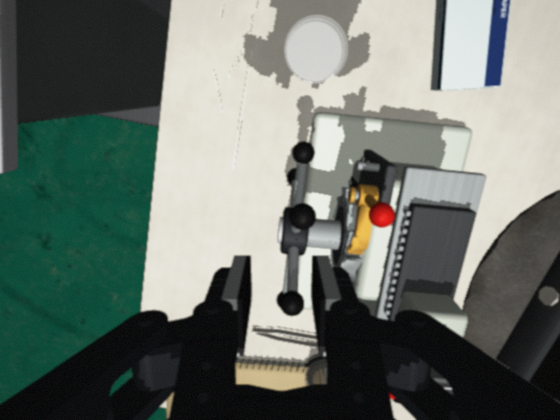

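```bash
cat > fit.py <<'E'
from h import *
from scipy.optimize import least_squares
M={"shaft_front":(-86,0,108),"ratchet_top":(-40,0,152),"spoke_ball":(-86,-35,168.6),"pawl_pivot":(-40,50,155),"lever_knob":(-40,50,197),"pawl_beak":(-40,4,148),"ball_l":(-86,35,168.6),"ball_ll":(-86,70,108)}
O={"scene":{"shaft_front":(279,254),"ratchet_top":(245,277),"spoke_ball":(257,269),"pawl_pivot":(234,260),"lever_knob":(211,262),"pawl_beak":(246,275)},
"side":{"shaft_front":(266,223),"ratchet_top":(250,245),"spoke_ball":(262,230),"pawl_pivot":(232,237),"lever_knob":(215,238),"pawl_beak":(245,246)},
"wrist":{"ratchet_top":(257,356),"spoke_ball":(302,291),"lever_knob":(215,382),"pawl_beak":(249,353),"ball_l":(215,303),"ball_ll":(153,303)}}
def W(p,n):
    v=np.array(M[n])/1e3;c,s=np.cos(p[2]),np.sin(p[2]);return np.array([p[0]+c*v[0]-s*v[1],p[1]+s*v[0]+c*v[1],v[2]])
def f(p): return np.concatenate([np.subtract(proj(c,W(p,n)),q) for c in O for n,q in O[c].items()])
r=least_squares(f,[.56,-.11,.1],loss="soft_l1",f_scale=2)
print(r.x);i=0
for c in O:
    for n in O[c]: print(c,n,f(r.x)[i:i+2].round(1));i+=2
for n in M: print(n,W(r.x,n).round(4))
E
python3 fit.py
```

```text
[ 0.5648561  -0.11031753  0.10011025]
scene shaft_front [-3.8  1. ]
scene ratchet_top [-0.2 -0.2]
scene spoke_ball [-2.1 -1.8]
scene pawl_pivot [-2.8  0. ]
scene lever_knob [-0.4 -2.1]
scene pawl_beak [-0.2  0.4]
side shaft_front [2.5 1.5]
side ratchet_top [-1.5  1. ]
side spoke_ball [-1.3 -2.9]
side pawl_pivot [-1.6  2.4]
side lever_knob [0.4 0.6]
side pawl_beak [ 3.5 -0.5]
wrist ratchet_top [ 0.1 -1.2]
wrist spoke_ball [1.2 0.1]
wrist lever_knob [-0.4 -0.4]
wrist pawl_beak [1.2 1.6]
wrist ball_l [ 0.6 -0.9]
wrist ball_ll [-0.9  0.1]
shaft_front [ 0.4793 -0.1189  0.108 ]
ratchet_top [ 0.5251 -0.1143  0.152 ]
spoke_ball [ 0.4828 -0.1537  0.1686]
pawl_pivot [ 0.5201 -0.0646  0.155 ]
lever_knob [ 0.5201 -0.0646  0.197 ]
pawl_beak [ 0.5247 -0.1103  0.148 ]
ball_l [ 0.4758 -0.0841  0.1686]
ball_ll [ 0.4723 -0.0493  0.108 ]
```

>>> arm_command(
  translation=[
    [-1,3,2],
    [-2.05,5.97,4],
    [-2.05,5.97,5],
    [-2.05,5.97,5],
    [-2.05,5.97,5],
  ],
  turn=[0.05,0.1,0.1,0.1,0.1],
  hand=[1,1,1,1,1],
)

```text
clock: 2.38
eef_pos: [0.5216, -0.0876, 0.2343]
tool_rot: [0.67, 0.742, -0.001, -0.002]
ft_force: [-0.6, 0.0, -0.3]
grip_width: 0.0001
```

```bash
cat > st.py <<'E'
from h import *
P=np.array([.5649,-.1103]);Y=.1
def mach():
    o=get_obs();e=o["eef_pos"];d=e[:2]-P;c,s=np.cos(Y),np.sin(Y);q=o["tool_rot"]
    print("t",round(o["clock"],2),"machine mm",np.round([1e3*(c*d[0]+s*d[1]),1e3*(-s*d[0]+c*d[1]),1e3*e[2]],1),"tip z",round(e[2]*1e3-14,1),"yaw",round(np.arctan2(2*q[1]**2-1,2*q[0]*q[1]),3),"w",o["grip_width"].round(4),"F",o["ft_force"].round(1))
E
cat > look.py <<'E'
import sys;from st import *
mach();c,n=sys.argv[1:3];im,d=camera(c);cv2.imwrite(f"pics/{n}.png",im[:,:,::-1])
E
python3 look.py wrist w2; python3 look.py side s2;python3 look.py scene c2
python3 -c "
import cv2,numpy as np
a=cv2.imread('pics/s2.png')[130:330,160:360];b=cv2.imread('pics/c2.png')[130:330,160:360]
cv2.imwrite('pics/m2.png',cv2.resize(np.hstack([a,b]),None,fx=2,fy=2))"
```

```text
Traceback (most recent call last):
  File "look.py", line 2, in <module>
    mach();c,n=sys.argv[1:3];im,d=camera(c);cv2.imwrite(f"pics/{n}.png",im[:,:,::-1])
    ~~~~^^
  File "st.py", line 5, in mach
    print("t",round(o["clock"],2),"machine mm",np.round([1e3*(c*d[0]+s*d[1]),1e3*(-s*d[0]+c*d[1]),1e3*e[2]],1),"tip z",round(e[2]*1e3-14,1),"yaw",round(np.arctan2(2*q[1]**2-1,2*q[0]*q[1]),3),"w",o["grip_width"].round(4),"F",o["ft_force"].round(1))
                                                                                                                                                                                                   ^^^^^^^^^^^^^^^^^^^^^
AttributeError: 'float' object has no attribute 'round'
Traceback (most recent call last):
  File "look.py", line 2, in <module>
    mach();c,n=sys.argv[1:3];im,d=camera(c);cv2.imwrite(f"pics/{n}.png",im[:,:,::-1])
    ~~~~^^
  File "st.py", line 5, in mach
    print("t",round(o["clock"],2),"machine mm",np.round([1e3*(c*d[0]+s*d[1]),1e3*(-s*d[0]+c*d[1]),1e3*e[2]],1),"tip z",round(e[2]*1e3-14,1),"yaw",round(np.arctan2(2*q[1]**2-1,
[... 577 characters left out ...]
],2),"machine mm",np.round([1e3*(c*d[0]+s*d[1]),1e3*(-s*d[0]+c*d[1]),1e3*e[2]],1),"tip z",round(e[2]*1e3-14,1),"yaw",round(np.arctan2(2*q[1]**2-1,2*q[0]*q[1]),3),"w",o["grip_width"].round(4),"F",o["ft_force"].round(1))
                                                                                                                                                                                                   ^^^^^^^^^^^^^^^^^^^^^
AttributeError: 'float' object has no attribute 'round'
[ WARN:0@0.018] global loadsave.cpp:275 findDecoder imread_('pics/s2.png'): can't open/read file: check file path/integrity
Traceback (most recent call last):
TypeError: 'NoneType' object is not subscriptable
```

```bash
sed -i 's/o\["grip_width"\].round(4)/round(o["grip_width"],4)/' st.py
cat > pair.py <<'E'
import sys;from st import *
mach();n=sys.argv[1]
a=camera("side")[0][130:330,140:340];b=camera("scene")[0][130:330,160:360]
cv2.imwrite(f"pics/{n}.png",cv2.resize(np.hstack([a,b]),None,fx=2,fy=2,interpolation=cv2.INTER_CUBIC)[:,:,::-1])
E
python3 pair.py m2
```

```text
t 2.38 machine mm [-40.9  26.9 234.3] tip z 220.3 yaw 0.101 w 0.0001 F [-0.6  0.  -0.3]
```

View pics/m2.png

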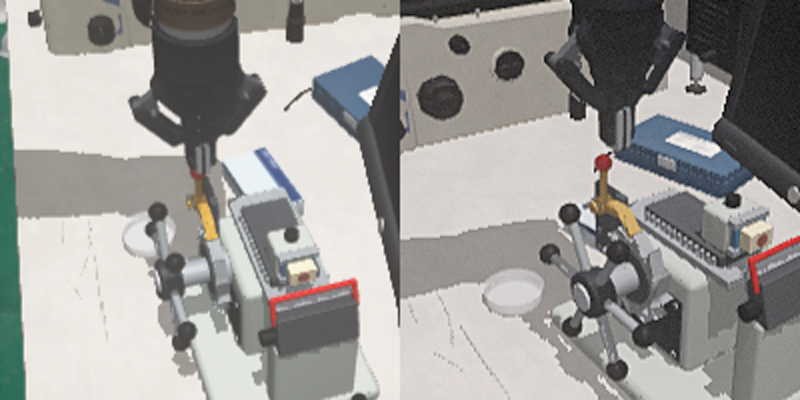

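The closed fingertips hang just to the right of the red knob. I'll go down inside the L.

>>> arm_command(
  translation=[
    [-0.3,0.1,1],
    [-0.3,0.1,2],
    [-0.3,0.1,3],
    [-0.3,0.1,4],
    [-0.3,0.1,4],
  ],
  turn=[0,0,0,0,0],
  hand=[1,1,1,1,1],
)

```text
clock: 2.9
eef_pos: [0.522, -0.0909, 0.1925]
tool_rot: [0.671, 0.742, -0.001, -0.002]
ft_force: [-1.1, 0.0, -0.1]
grip_width: -0.0004
```

```bash
python3 -c "
from st import *;mach()"
```

```text
t 2.9 machine mm [-40.7  23.6 192.5] tip z 178.5 yaw 0.1 w -0.0004 F [-1.1  0.  -0.1]
```

>>> arm_command(
  translation=[
    [0.7,0,0],
    [1.4,0,0],
    [2.1,0,0],
    [2.8,0,0],
    [3.5,0,0],
  ],
  turn=[0,0,0,0,0],
  hand=[1,1,1,1,1],
)

```text
clock: 3.32
eef_pos: [0.5206, -0.0553, 0.1958]
tool_rot: [0.671, 0.742, 0.0, 0.0]
ft_force: [0.2, 0.0, -0.8]
grip_width: 0.0
```

>>> arm_command(
  translation=[
    [0.7,0,0],
    [1.4,0,0],
    [2.1,0,0],
    [2.4,0,0],
    [2.4,0,0],
  ],
  turn=[0,0,0,0,0],
  hand=[1,1,1,1,1],
)

```text
clock: 3.73
eef_pos: [0.5179, -0.0315, 0.1954]
tool_rot: [0.67, 0.742, 0.0, -0.0]
ft_force: [0.6, 0.5, 0.3]
grip_width: -0.0
```

```bash
python3 pair.py m3
```

```text
t 3.73 machine mm [-38.9  83.1 195.4] tip z 181.4 yaw 0.101 w -0.0 F [0.6 0.5 0.3]
```

View pics/m3.png

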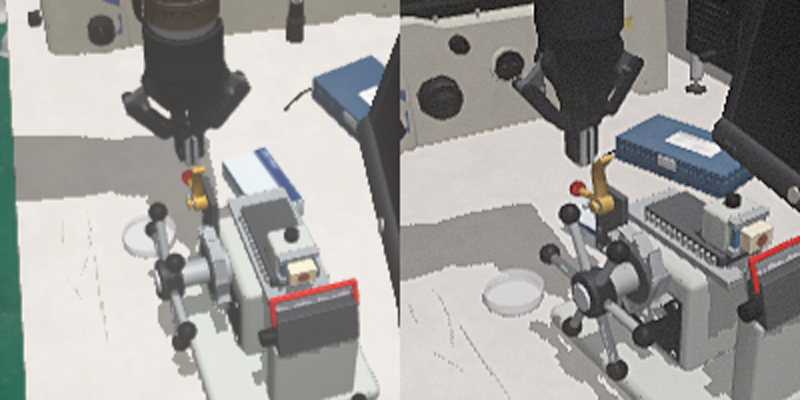

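The pawl is thrown out: its arm stands upright at about (603,165) and the knob is out to the left at (577,188). Now up, over, and down to the right of the right-leaning arm.

>>> arm_command(
  translation=[
    [0,0,-2],
    [0,0,-4.5],
    [-3,-1,-4.5],
    [-6,-2.5,-4.5],
    [-9,-4,-4.5],
  ],
  turn=[0,0,0,0,0],
  hand=[1,1,1,1,1],
)

```text
clock: 4.25
eef_pos: [0.4873, -0.127, 0.2408]
tool_rot: [0.67, 0.742, 0.0, 0.001]
ft_force: [-0.2, -0.5, 0.8]
grip_width: -0.0003
```

>>> arm_command(
  translation=[
    [-3,-0.7,0],
    [-5.6,-0.7,0],
    [-5.6,-0.7,0],
    [-5.6,-0.7,0],
    [-5.6,-0.7,0],
  ],
  turn=[0,0,0,0,0],
  hand=[1,1,1,1,1],
)

```text
clock: 4.67
eef_pos: [0.4856, -0.1825, 0.2401]
tool_rot: [0.671, 0.741, 0.0, -0.0]
ft_force: [0.7, -0.2, -0.7]
grip_width: 0.0
```

```bash
python3 - <<'E'
from st import *
mach()
for c in("side","scene"):
    im,d=camera(c)
    for n in("spoke_ball","lever_knob","pawl_beak"):
        for r in spot_point(c,n)[:1]: print(c,n,round(r["conf"],2),np.round(r["location"],1))
E
```

```text
t 4.67 machine mm [-86.1 -63.9 240.1] tip z 226.1 yaw 0.099 w 0.0 F [ 0.7 -0.2 -0.7]
side spoke_ball 0.63 [262.4 227. ]
scene spoke_ball 0.72 [256.8 269.2]
scene lever_knob 0.76 [221.9 247. ]
scene pawl_beak 0.87 [208.5 260.8]
```

Down 6.3 cm, to a tip height of about 163 mm.

>>> arm_command(
  translation=[
    [0,0,2],
    [0,0,4],
    [0,0,6],
    [0,0,6.3],
    [0,0,6.3],
  ],
  turn=[0,0,0,0,0],
  hand=[1,1,1,1,1],
)

```text
clock: 5.48
eef_pos: [0.4848, -0.1818, 0.1761]
tool_rot: [0.671, 0.742, -0.001, -0.002]
ft_force: [-0.4, -0.2, 0.1]
grip_width: 0.0
```

```bash
python3 pair.py m4
```

```text
t 5.48 machine mm [-86.9 -63.1 176.1] tip z 162.1 yaw 0.1 w 0.0 F [-0.4 -0.2  0.1]
```

View pics/m4.png

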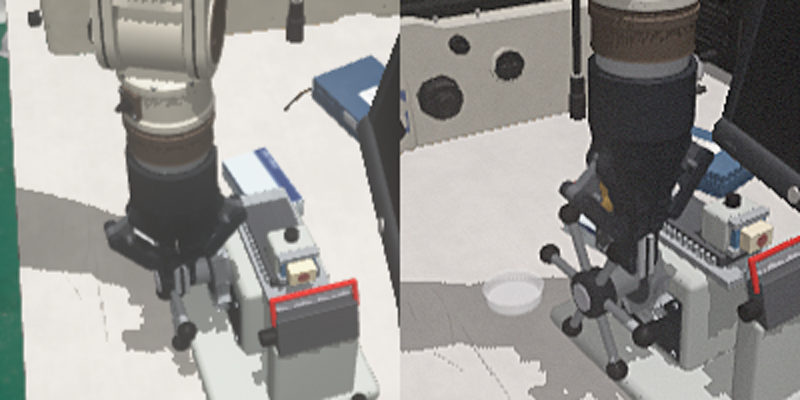

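>>> arm_command(
  translation=[
    [0.7,0.05,0],
    [1.4,0.05,0],
    [2.0,0.05,0],
    [2.5,0.05,0],
    [2.9,0.05,0],
  ],
  turn=[0,0,0,0,0],
  hand=[1,1,1,1,1],
)

```text
clock: 6.0
eef_pos: [0.4837, -0.1528, 0.1781]
tool_rot: [0.671, 0.742, 0.0, 0.001]
ft_force: [0.9, -2.3, 1.3]
grip_width: 0.0002
```

>>> arm_command(
  translation=[
    [0.3,0,0],
    [0.6,0,0],
    [0.8,0,0],
    [0.9,0,0],
    [0.9,0,0],
  ],
  turn=[0,0,0,0,0],
  hand=[1,1,1,1,1],
)

```text
clock: 6.42
eef_pos: [0.4823, -0.144, 0.1771]
tool_rot: [0.671, 0.742, 0.0, -0.0]
ft_force: [0.3, -0.8, 0.9]
grip_width: 0.0
```

```bash
python3 pair.py m5
```

```text
t 6.42 machine mm [-85.5 -25.3 177.1] tip z 163.1 yaw 0.1 w 0.0 F [ 0.3 -0.8  0.9]
```

View pics/m5.png

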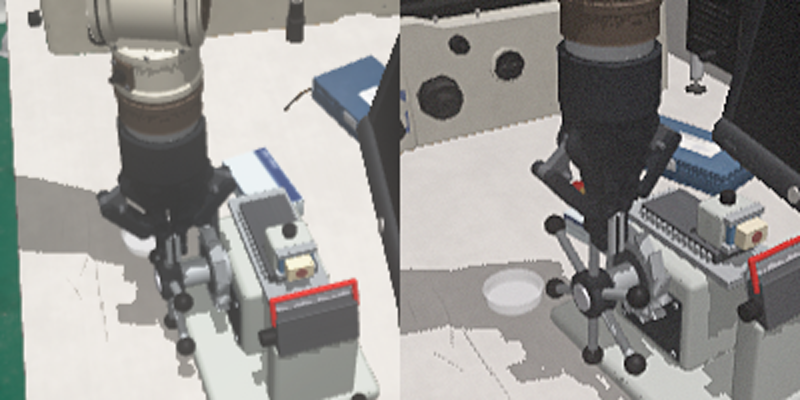

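The wheel has turned nearly one notch. I'll compute its angle from the visible balls at about (553,225), (557,287), (593,355), (635,363) and (638,298).

```bash
cat > ang.py <<'E'
from st import *
from scipy.optimize import least_squares
import sys
def fit(pts,off=True):
    # pts: list (row,col,deg at w=0 right of upright)
    def W(a): 
        v=np.array([-.086,-.07*np.sin(a),.108+.07*np.cos(a)]);c,s=np.cos(Y),np.sin(Y)
        return [P[0]+c*v[0]-s*v[1],P[1]+s*v[0]+c*v[1],v[2]]
    f=lambda p:np.concatenate([np.subtract(proj("scene",W(np.radians(a)+p[0])),(r,c))+p[1:] for r,c,a in pts])
    r=least_squares(f,[-.4,0,0],loss="soft_l1");print("w",r.x[0].round(3),"off",r.x[1:].round(1),r.fun.round(1))
E
python3 - <<'E'
from ang import *
g=lambda r,c:(r/2+130,(c-400)/2+160)
print("before (expect 0):");fit([(*g(213,569),-30),(*g(254,549),-90),(*g(326,572),-150),(*g(369,617),150),(*g(336,642),90)])
print("now:");fit([(*g(225,553),-30),(*g(287,557),-90),(*g(355,593),-150),(*g(363,635),150),(*g(298,638),90)])
E
```

```text
before (expect 0):
w 0.007 off [0.7 1.4] [ 0.3  0.  -0.2  0.1  0.1 -0.3  0.  -0.3 -0.3  0.4]
now:
w -0.486 off [0.9 1.8] [-0.   1.   0.5 -0.6 -0.4 -0.2  0.5 -0.1 -0.5  0. ]
```

w = -0.486, inside the window from -0.56 to -0.43. I'll back off to the right, lift, and go across to the left of the raised pawl arm.

>>> arm_command(
  translation=[
    [-1,0,0],
    [-1,0,-3],
    [-1,0,-6.3],
    [-1,0,-6.3],
    [1.5,1,-6.3],
  ],
  turn=[0,0,0,0,0],
  hand=[1,1,1,1,1],
)

```text
clock: 6.93
eef_pos: [0.4918, -0.1322, 0.2425]
tool_rot: [0.673, 0.74, 0.0, 0.003]
ft_force: [-0.0, 0.8, -0.4]
grip_width: -0.0001
```

>>> arm_command(
  translation=[
    [3.5,1.5,0],
    [7,3,0],
    [9.5,3.6,0],
    [9.5,3.6,0],
    [9.5,3.6,0],
  ],
  turn=[0,0,0,0,0],
  hand=[1,1,1,1,1],
)

```text
clock: 7.35
eef_pos: [0.5174, -0.0296, 0.2398]
tool_rot: [0.67, 0.742, -0.0, -0.0]
ft_force: [-0.2, 0.4, -0.2]
grip_width: -0.0001
```

```bash
python3 pair.py m6
```

```text
t 7.35 machine mm [-39.2  85.1 239.8] tip z 225.8 yaw 0.103 w -0.0001 F [-0.2  0.4 -0.2]
```

View pics/m6.png

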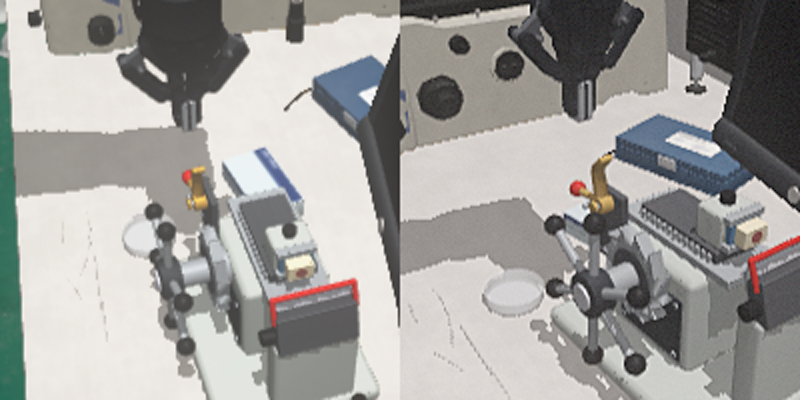

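The arm stands upright with its ball at (594,222), and the pawl is still up. I'll go down left of the raised pawl arm, then push right.

>>> arm_command(
  translation=[
    [0,0,1.5],
    [0,0,3],
    [0,0,4.5],
    [0,0,4.5],
    [0,0,4.5],
  ],
  turn=[0,0,0,0,0],
  hand=[1,1,1,1,1],
)

```text
clock: 7.87
eef_pos: [0.5164, -0.0317, 0.1947]
tool_rot: [0.672, 0.741, -0.001, -0.001]
ft_force: [0.4, 0.2, 0.8]
grip_width: -0.0
```

>>> arm_command(
  translation=[
    [-0.7,0,0],
    [-1.4,0,0],
    [-2.1,0,0],
    [-2.8,0,0],
    [-3.5,0,0],
  ],
  turn=[0,0,0,0,0],
  hand=[1,1,1,1,1],
)

```text
clock: 8.28
eef_pos: [0.5212, -0.0664, 0.1959]
tool_rot: [0.671, 0.741, 0.0, 0.001]
ft_force: [-0.1, -0.1, -0.8]
grip_width: 0.0001
```

>>> arm_command(
  translation=[
    [-0.7,0,0],
    [-1.4,0,0],
    [-2.1,0,0],
    [-2.6,0,0],
    [-2.6,0,0],
  ],
  turn=[0,0,0,0,0],
  hand=[1,1,1,1,1],
)

```text
clock: 8.7
eef_pos: [0.5234, -0.0923, 0.1952]
tool_rot: [0.671, 0.741, -0.0, 0.0]
ft_force: [0.7, -0.3, 0.5]
grip_width: 0.0001
```

```bash
python3 pair.py m7
```

```text
t 8.7 machine mm [-39.5  22.1 195.2] tip z 181.2 yaw 0.099 w 0.0001 F [ 0.7 -0.3  0.5]
```

View pics/m7.png

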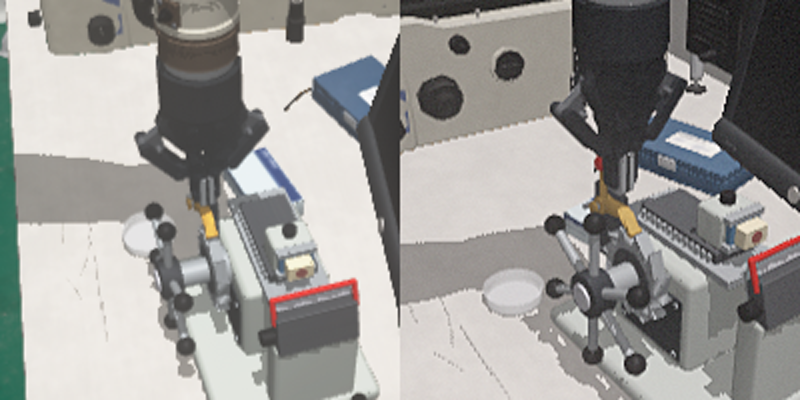

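The pawl is down at about (615,213), but I need to see if it is fully home. I'll lift off and compare the knob and beak with the start.

>>> arm_command(
  translation=[
    [0,0,-2],
    [0,0,-4.5],
    [0,0,-7],
    [0,-2,-9],
    [0,-4,-9],
  ],
  turn=[0,0,0,0,0],
  hand=[1,1,1,1,1],
)

```text
clock: 9.22
eef_pos: [0.4858, -0.095, 0.2895]
tool_rot: [0.67, 0.742, 0.002, 0.003]
ft_force: [0.5, 0.3, 0.4]
grip_width: 0.0003
```

```bash
python3 pair.py m8; python3 - <<'E'
from h import *
a={c:cv2.imread(f"pics/{c}0.png") for c in("scene","side")}
for c in a:
    b=camera(c)[0][:,:,::-1]
    for n,i in(("start",a[c]),("now",b)):
        i=i.astype(int);r0,c0=((211,262) if c=="scene" else (215,238))
        m=np.zeros(i.shape[:2],bool);m[r0-25:r0+25,c0-30:c0+30]=True
        red=m&(i[:,:,2]>110)&(i[:,:,1]<70)&(i[:,:,0]<70)
        br=m&(i[:,:,2]>130)&(i[:,:,1]>80)&(i[:,:,0]<90)
        m2=np.argwhere(br);print(c,n,"knob",np.argwhere(red).mean(0).round(2),red.sum(),"brass",m2.mean(0).round(2),len(m2),m2.max(0))
E
```

```text
t 9.22 machine mm [-77.2  23.1 289.5] tip z 275.5 yaw 0.101 w 0.0003 F [0.5 0.3 0.4]
scene start knob [211.62 261.32] 34 brass [224.73 261.2 ] 55 [235 267]
scene now knob [211.64 261.  ] 36 brass [225.47 261.77] 57 [235 273]
side start knob [nan nan] 0 brass [224.73 238.51] 49 [237 245]
side now knob [nan nan] 0 brass [225.88 238.63] 49 [237 245]<stdin>:10: RuntimeWarning: Mean of empty slice.
  ret = um.true_divide(
```

View pics/m8.png

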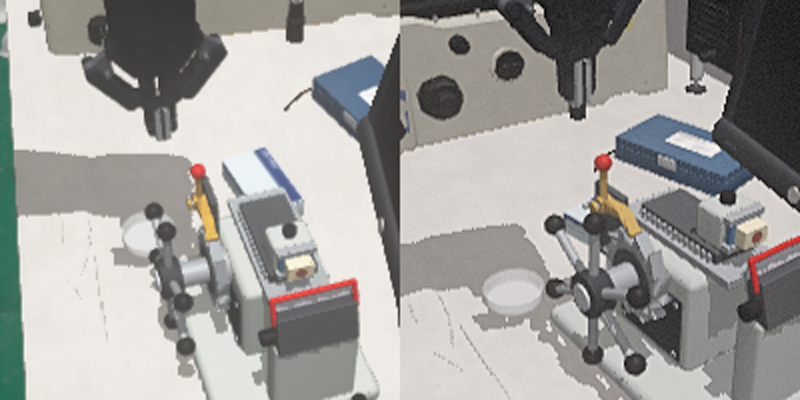

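The knob is within 0.4 px of its start position, while a 0.1 rad tilt would shift it by about 3 px, so the pawl is home. The upright ball is at (594,222) and the dish is unmoved.

```bash
python3 -c "
from ang import *
g=lambda r,c:(r/2+130,(c-400)/2+160)
fit([(*g(222,594),30),(*g(225,553),-30),(*g(287,557),-90),(*g(355,593),-150),(*g(363,635),150),(*g(298,638),90)])
job_done()"
```

```text
w -0.491 off [0.7 1.7] [ 0.6  0.1 -0.1  0.9  0.5 -0.6 -0.5 -0.1  0.3 -0.1 -0.9 -0.1]
the job is handed in; nothing more can be done
```

I drew the microtome back one notch and handed the job in, working only with the closed fingertips and gripping nothing. I pushed the pawl lever left until it stayed up, pushed the right-leaning handwheel arm upright, then pushed the pawl back to the right so it dropped in.

My last checks all agreed, but `job_done()` reports no verdict:
- **Wheel:** the angle came out at about -0.49 rad (allowed -0.64 to -0.40), fitted from the handwheel balls in the scene picture.
- **Pawl:** the red knob was within 0.4 px of its starting position in the scene camera, so the pawl is fully home. My colour check found no knob in the side camera, so this rests on the scene picture and the look of the brass arm.
- **Forces:** the wrist force readings at the end of each move stayed under about 3 N.
- **Bystanders:** the petri dish and the visible part of the tissue pack looked unmoved in the final picture. I did not look at the tweezers and dropper bottle again, but the arm stayed well clear of them.
- **Arm and time:** the arm is clear of everything, and the job took about 9.3 s of the 72 s allowed.

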